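Shift the ointment mill into the green gear

TASK

The ointment mill stands in its park slot, the short middle slot of the gear gate. Push its gear lever through the H-gate into the slot marked by the green disc until it is fully home, without putting it into any other coloured gear on the way. Push it only, with the fingertips or the outside of the fingers, never taking the knob or the stick between them; leave the jar, mortar, bottle and mould where they stand, and finish with the hand clear of the lever.

Things in the scene. Friction and masses are not known exactly. Their poses are not given: they have to be found in the camera images.
- gate_centre (a point): Centre of the aluminium gate plate's top face, 150 mm above the bench, on the white gearbox of the fixed three-roll ointment mill. Frame turned with the mill: x away from the robot, y to the grey motor, z up. Slots 14 mm wide: a cross channel along y (neutral); at y = +24 and -24 mm gear slots both ways along x; at y = 0 park, to -x only. Slots end at x = +28, -28 mm.
- hopper_top (a point): Top of the white hopper cheeks over the rolls, the mill's tallest fixed part: 216 mm above the bench, at x = 31 mm, y = -210 mm in the gate_centre frame, 152 mm long in y. The gearbox is 200 mm (x) by 180 mm (y) about gate_centre, its gate plate 110 by 136 mm; the motor beside it (y = 90 to 240 mm) is up to 152 mm high.
- knob (a point): Centre of the black ball knob, 34 mm across, on the 10 mm steel lever; z along the lever. The lever tilts about a ball joint 80 mm under gate_centre, 155 mm below the knob's centre: upright, this is 225 mm above the bench, 13 mm lower home in a gear. In the gate_centre frame it is 41 mm off in x and 46 mm in y when home; 43 mm to -x, y = 0 in park.
- gear_shift (a joint): Lever tilt along x of gate_centre in rad: 0 in neutral (play 0.03), positive leans to +x, away from the robot. Stops at -0.28 and +0.28, the slot ends (fully home). Starts at -0.28 to -0.20, in park. The lands between slots are solid: a gear is reached only through the cross channel.
- gear_select (a joint): Lever tilt along y of gate_centre in rad: 0 in the middle, positive leans to +y (motor side). Stops at -0.30 and +0.30, which are the two outer channels; play in a slot about 0.03. Both tilts have friction, about 3 to 5 N at the knob, and no spring: the lever stays where it is left.
- disc_green: Green disc, 18 mm across, 2 mm thick, flat on the gate plate beside the outer end of one of the four gear slots, 30 mm off in x and 52 mm in y of gate_centre. Its signs of x and y in that frame are the signs of gear_shift and gear_select in the slot it marks. Which disc marks which slot varies. This one names the goal slot.
- disc_yellow: Yellow disc, 18 mm across, 2 mm thick, flat on the gate plate beside the outer end of one of the four gear slots, 30 mm off in x and 52 mm in y of gate_centre. Its signs of x and y in that frame are the signs of gear_shift and gear_select in the slot it marks. Which disc marks which slot varies.
- disc_blue: Blue disc, 18 mm across, 2 mm thick, flat on the gate plate beside the outer end of one of the four gear slots, 30 mm off in x and 52 mm in y of gate_centre. Its signs of x and y in that frame are the signs of gear_shift and gear_select in the slot it marks. Which disc marks which slot varies.
- disc_red: Red disc, 18 mm across, 2 mm thick, flat on the gate plate beside the outer end of one of the four gear slots, 30 mm off in x and 52 mm in y of gate_centre. Its signs of x and y in that frame are the signs of gear_shift and gear_select in the slot it marks. Which disc marks which slot varies.
- jar: White ointment jar with a red lid, 64 mm across, 62 mm tall, loose, on the bench under the lip of the mill's discharge apron; origin under its centre. Not to be disturbed.
- mortar: Brass mortar bowl, 100 mm across, 65 mm tall, loose, on the bench beyond the motor's fan end; origin under its centre. Not to be disturbed.
- stock_bottle: Amber stock bottle with a black cap, 60 mm across, 150 mm tall, loose, on the bench behind the motor; origin under its centre. Not to be disturbed.
- mould: Aluminium suppository mould, a bar 46 x 200 x 36 mm with two rows of holes, loose, on the bench behind the gearbox; origin under its centre. Not to be disturbed.

How it is judged (in metres and radians):
On the way, in this order (a step that is already met when the one before it is completed fails the run):
1. the lever is out of park, in the cross channel (value of joint gear_shift between -0.08 and 0.08 rad).
2. the lever is fully home in the slot with the green disc ((((x of disc_green in the frame of gate_centre below 0 m and y of disc_green in the frame of gate_centre below 0 m) and value of joint gear_shift below -0.245 rad and value of joint gear_select below -0.23 rad) or ((x of disc_green in the frame of gate_centre below 0 m and y of disc_green in the frame of gate_centre above 0 m) and value of joint gear_shift below -0.245 rad and value of joint gear_select above 0.23 rad) or ((x of disc_green in the frame of gate_centre above 0 m and y of disc_green in the frame of gate_centre below 0 m) and value of joint gear_shift above 0.245 rad and value of joint gear_select below -0.23 rad) or ((x of disc_green in the frame of gate_centre above 0 m and y of disc_green in the frame of gate_centre above 0 m) and value of joint gear_shift above 0.245 rad and value of joint gear_select above 0.23 rad))), for 0.2 s.
At the end, for the whole second after the job is handed in: The lever rests in the gear slot with the green disc, fully home: gear_shift at least 0.245 rad (of 0.28) and gear_select at least 0.23 rad (of 0.30) towards that slot, both still; jar, mortar, bottle and mould within 15 mm of where they stood ((((x of disc_green in the frame of gate_centre below 0 m and y of disc_green in the frame of gate_centre below 0 m) and value of joint gear_shift below -0.245 rad and value of joint gear_select below -0.23 rad) or ((x of disc_green in the frame of gate_centre below 0 m and y of disc_green in the frame of gate_centre above 0 m) and value of joint gear_shift below -0.245 rad and value of joint gear_select above 0.23 rad) or ((x of disc_green in the frame of gate_centre above 0 m and y of disc_green in the frame of gate_centre below 0 m) and value of joint gear_shift above 0.245 rad and value of joint gear_select below -0.23 rad) or ((x of disc_green in the frame of gate_centre above 0 m and y of disc_green in the frame of gate_centre above 0 m) and value of joint gear_shift above 0.245 rad and value of joint gear_select above 0.23 rad)) and velocity of joint gear_shift between -0.05 and 0.05 rad/s and velocity of joint gear_select between -0.05 and 0.05 rad/s and distance of each of jar, mortar, stock_bottle, mould from where it was at the start of the episode below 0.015 m); the robot touches nothing.
It fails at once if the lever is pushed into a coloured gear other than green (past 0.17 rad in its slot) ((value of joint each of gear_shift, gear_select below -0.17 rad and not (x of disc_green in the frame of gate_centre below 0 m and y of disc_green in the frame of gate_centre below 0 m)) or (value of joint gear_shift below -0.17 rad and value of joint gear_select above 0.17 rad and not (x of disc_green in the frame of gate_centre below 0 m and y of disc_green in the frame of gate_centre above 0 m)) or (value of joint gear_shift above 0.17 rad and value of joint gear_select below -0.17 rad and not (x of disc_green in the frame of gate_centre above 0 m and y of disc_green in the frame of gate_centre below 0 m)) or (value of joint each of gear_shift, gear_select above 0.17 rad and not (x of disc_green in the frame of gate_centre above 0 m and y of disc_green in the frame of gate_centre above 0 m))).
It fails at once if the knob or the stick is taken between the fingers (the point between the finger pads comes onto the lever's axis) ((x of the grasp point in the frame of knob between -0.015 and 0.015 m and y of the grasp point in the frame of knob between -0.015 and 0.015 m and z of the grasp point in the frame of knob between -0.02 and 0.012 m) or (x of the grasp point in the frame of knob between -0.007 and 0.007 m and y of the grasp point in the frame of knob between -0.007 and 0.007 m and z of the grasp point in the frame of knob between -0.085 and -0.018 m)).
It fails at once if the jar, mortar, bottle or mould is shifted by more than 15 mm, lifted or tipped (distance of any of jar, mortar, stock_bottle, mould from where it was at the start of the episode above 0.015 m or angle between any of jar, mortar, stock_bottle, mould's own z axis and vertical above 0.3 rad).
It also fails if it takes over 45 s, if anything falls off the work surface, if the arm or the gripper's body presses on something with over 40 N, if the wrist force passes 120 N, or if a joint passes its speed limit or range.

ROBOT

A 7-joint arm with a two-finger parallel gripper is mounted at the origin on the work surface. World frame = base frame: x ahead of the robot, y to its left, z up, the work surface at z = 0. Lengths are in m, angles in degrees, forces in N, time in s.
With the tool pointing down it reaches from about 0.35 to 0.9 m from the base axis. Payload 19.9 kg.
Tool frame: the origin (TCP) lies between the finger pads; the fingertips stand 8 mm ahead of it and the grasp point (between the pads) lies 11 mm behind it; z points along the fingers, y is the line along which they close (so a half turn about z gives the same grasp; the last joint's range is limited). The gripper opens to 94 mm and grips with 3 to 60 N. Pads are 16 mm wide; open, the fingers measure 119 mm over their backs; the gripper's body (75 mm by 177 mm) begins 78 mm behind the grasp point.
Start: joints at [73.081, 23.915, -0.59, 92.452, 0.269, 63.638, -3.037], TCP at [0.157, -0.605, 0.187] pointing down, gripper open.
Joint ranges: [-161.28, 161.28], [-22.2, 115.67], [-73.04, 71.86], [3.21, 147.25], [-68.34, 248.33], [10.77, 114.83], [-161.83, 161.83]. Speed limits (degrees/s): [108.29, 108.29, 136.94, 136.94, 172.46, 172.46, 172.46].

INTERFACE

Orientations are given as [roll, pitch, yaw] about the fixed x, y, z axes, in that order (R = Rz(yaw) Ry(pitch) Rx(roll)).
In Python, from plant import manip gives the robot as it stands.
- The arm moves only by the shell command python3 -m creep 'ROWS' [FORCE]. ROWS is JSON, a list that holds one entry, the list of rows, each a list of 5 numbers: the shift along the tool's x, y, z in m, then the turn about the tool's z in rad, then the closure in counts, from 0 (fully open) to 255 (shut). A call has 1 to 10 rows; each row is the pose to reach, as a shift and turn from the pose commanded when the call began, along the tool's axes at that moment; what a row does not reach only later rows make up. A row lasts 1/12 s, in which the tool goes at most 41.7 mm and 7.16 degrees, less where a joint would pass 70% of its speed; a pose out of reach is approached as far as the arm can. A call with a gripper value outside its range is refused whole. The fingers move at their own pace and stop on an object; FORCE is the grip in N (left out, the last holds). Time passes only in rows, so rows that repeat a pose let the fingers close. It gives the time, the measured TCP pose, the force, the opening and the grip force at its end, in the units of the state.
- manip.read_state(): the state, without advancing time (a new reading comes with each control period).
- manip.get_image(name): name is "scene" or "top"; returns (picture, depth): 420x560x3 uint8, blue, green, red; 420x560 float32, m along the optical axis (not along the pixel's ray), 0 where there is no reading.
- manip.camera_model(name): a dict with "fx", "fy", "cx", "cy" (pixels), "cam_to_world" (4x4, takes a point from camera to world coordinates). Camera axes: x right, y down, z forward; pixel columns grow to the right and rows downward; lengths in m; the calibration is good to about 2 mm. A picture is of the moment at which its call begins. camera_model takes no time and is no camera call.
- manip.job_done(): hands the job in; it is judged then, once.
The state is a dict: "time_s": time; "joint_positions": joint angles; "qvel": joint speeds; "tau": joint torques, N m; "tcp_pos": TCP position; "orientation": TCP orientation; "contact_force": force on the tool from outside, world axes, zero at the start; "torque": the same for the moment, N m; "grip_width": finger opening in m; "gripper_force": force on a finger pad.
Only numpy, scipy, OpenCV 4.12 (cv2) and the standard library are available. Lean on these libraries where they do the work, as an engineer would, in place of code of your own. Each camera call takes 0.05 s, during which the arm holds its last target. There are 200 camera calls.

## Working session

There is one attempt and no reset: what is moved stays moved. The work goes in short steps, Python scripts to look and compute and a shell command to move; the robot and the scene stay as the last step left them, time stands still between calls to the robot, and variables do not carry over. Pictures are saved under pics/ and viewed, at most 10 in all, crops included, and the job is handed in when it is done.

```bash
mkdir -p pics; ls
python3 - <<'E'
from plant import manip
import cv2,numpy as np
for n in("scene","top"):
    p,d=manip.get_image(n); cv2.imwrite(f"pics/{n}0.png",p); np.save(f"pics/{n}0.npy",d)
    m=manip.camera_model(n); print(n,m["fx"],m["cx"],m["cy"],np.round(m["cam_to_world"],3).tolist())
s=manip.read_state(); print(s)
E
```

```text
pics
scene 395.37034965793066 277.70428729180145 209.8955459093021 [[0.135, 0.657, -0.742, 1.246], [0.991, -0.08, 0.11, -0.068], [0.013, -0.75, -0.662, 0.754], [0.0, 0.0, 0.0, 1.0]]
top 522.3817562371627 286.01340809338114 213.67358047612643 [[-0.125, -0.971, 0.204, 0.35], [-0.992, 0.123, -0.02, 0.031], [-0.006, -0.205, -0.979, 1.301], [0.0, 0.0, 0.0, 1.0]]
{'time_s': 0.1, 'joint_positions': array([73.08157382, 23.9414905 , -0.59097236, 92.48129368,  0.27061573,
       63.63901432, -3.03587453]), 'qvel': array([-0.08173026, -0.11112226, -0.15500567, -0.02909411,  0.11215041,
        0.0596503 , -0.0108721 ]), 'tau': array([ 1.34430535e-03, -8.52585483e+01,  6.39509652e-01, -4.26689208e+01,
       -4.89588920e-02,  1.65425398e-02,  1.03904201e-04]), 'tcp_pos': array([ 0.15681534, -0.60464131,  0.18682763]), 'orientation': array([-1.79939800e+02,  5.72972175e-03,  1.45430983e+01]), 'contact_force': array([-0.29047682,  0.25306745, -0.39707795]), 'torque': array([ 0.001131  ,  0.02800239, -0.00079545]), 'gripper_force': 0.0, 'grip_width': 0.09399358037782517}
```

View pics/scene0.png

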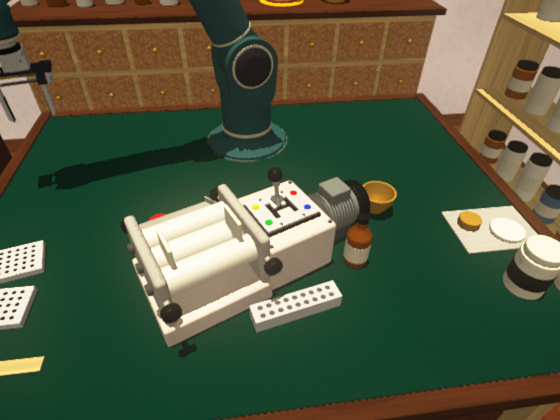

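View pics/top0.png

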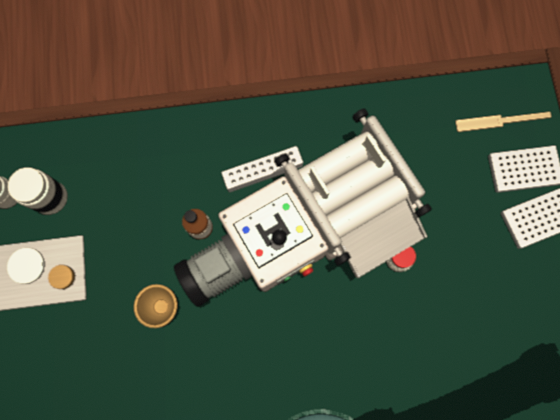

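The top view shows discs green (286,207), yellow (299,229), blue (246,230) and red (259,253), with the knob at (279,237). The motor is to the left, so green is far from the robot on the hopper side. In the scene view green is at (268,222) and the knob at (275,174), which agrees.

```bash
cat > h.py <<'E'
from plant import manip
import cv2,numpy as np
C={n:manip.camera_model(n) for n in("scene","top")}
def ray(n,u,v):
    m=C[n];T=np.array(m["cam_to_world"]);d=T[:3,:3]@[(u-m["cx"])/m["fx"],(v-m["cy"])/m["fy"],1]
    return T[:3,3],d
def plane(n,u,v,z):
    o,d=ray(n,u,v);return o+d*(z-o[2])/d[2]
def two(a,b):
    (o,d),(p,e)=ray("scene",*a),ray("top",*b)
    t=np.linalg.lstsq(np.c_[d,-e],p-o,rcond=None)[0];x,y=o+d*t[0],p+e*t[1]
    return (x+y)/2,np.linalg.norm(x-y)
H=dict(green=(50,75),yellow=(24,36),blue=(110,130),red=(174,6))
def blob(p,c,box):
    x0,y0,x1,y1=box;h=cv2.cvtColor(p[y0:y1,x0:x1],cv2.COLOR_BGR2HSV)
    a,b=H[c];hh=h[...,0];m=((hh>=a)&(hh<=b)) if a<b else ((hh>=a)|(hh<=b))
    m=(m&(h[...,1]>130)&(h[...,2]>90)).astype(np.uint8)
    n,l,s,ce=cv2.connectedComponentsWithStats(m)
    i=1+np.argmax(s[1:,4]);return ce[i]+[x0,y0],s[i,4]
def dark(p,box,t=60):
    x0,y0,x1,y1=box;m=(p[y0:y1,x0:x1].max(2)<t).astype(np.uint8)
    n,l,s,ce=cv2.connectedComponentsWithStats(m);i=1+np.argmax(s[1:,4]);return ce[i]+[x0,y0],s[i]
E
python3 - <<'E'
from h import *
S=cv2.imread("pics/scene0.png");T=cv2.imread("pics/top0.png");P={}
for c in H:
    a,na=blob(S,c,(240,185,315,230));b,nb=blob(T,c,(235,195,312,262))
    P[c]=plane("top",*b,.152);print(c,a,na,b,nb,P[c],plane("scene",*a,.152),two(a,b))
c=sum(P.values())/4
x=(P["green"]+P["blue"]-P["red"]-P["yellow"])[:2];y=(P["blue"]+P["red"]-P["green"]-P["yellow"])[:2]
print("centre",c,"yaw",np.degrees(np.arctan2(x[1],x[0])),np.degrees(np.arctan2(-y[0],y[1])),np.hypot(*x)/4,np.hypot(*y)/4)
for n,im,b in(("scene",S,(262,160,290,186)),("top",T,(262,222,296,254))):
    k,s=dark(im,b);print(n,k,s,plane(n,*k,.217))
v=cv2.hconcat([cv2.resize(S[150:240,230:330],(400,360),interpolation=2),cv2.resize(T[185:275,225:325],(400,360),interpolation=2)]);cv2.imwrite("pics/c.png",v)
E
```

```text
green [268.37037037 222.        ] 27 [285.66666667 206.125     ] 24 [0.60689934 0.00611395 0.152     ] [0.6083831  0.00587833 0.152     ] (array([0.60715532, 0.00605478, 0.15083593]), np.float64(6.841913827827208e-05))
yellow [255.25       206.67857143] 28 [299.08 228.8 ] 25 [ 0.55163783 -0.01715132  0.152     ] [ 0.5531233  -0.01825101  0.152     ] (array([ 0.55180506, -0.01767771,  0.15080244]), np.float64(0.0009559307966668235))
blue [306.84210526 206.31578947] 19 [245.44827586 229.31034483] 29 [0.56553186 0.10186836 0.152     ] [0.56625254 0.10108139 0.152     ] (array([0.56558656, 0.10158215, 0.15139193]), np.float64(0.0006553284494521017))
red [293.  192.5] 24 [258.84375 252.40625] 32 [0.51020051 0.07808171 0.152     ] [0.51187612 0.07740939 0.152     ] (array([0.5103447 , 0.0779259 , 0.15073043]), np.float64(0.0004199306830319724))
centre [0.55856739 0.04222817 0.152     ] yaw 23.0474113150324 23.439699389105538 0.03004648866914428 0.052041351355479375
scene [274.42285714 174.33714286] [  5   7  16  15 175] [0.52078769 0.03033032 0.217     ]
top [278.76111111 236.37777778] [ 10   7  15  16 180] [0.52958213 0.03001929 0.217     ]
```

View pics/c.png

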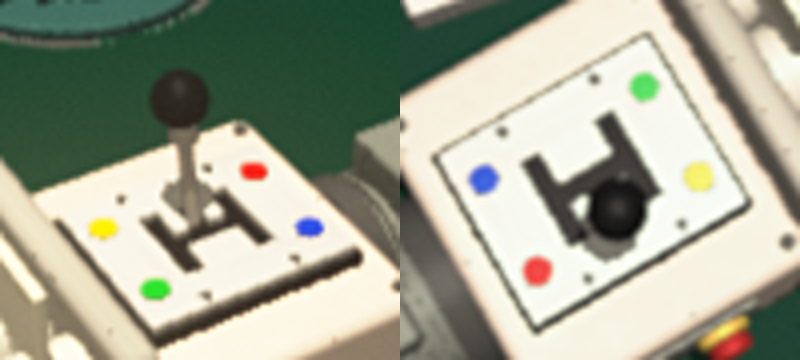

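Green is at +x, -y. The gate centre is (0.5586, 0.0422) with yaw 23.2°. The disc offsets fit at 30.0 and 52.0 mm, and the knob is in park at about -31 mm. The plan is to shut the fingers, align the tool with the mill and come in high behind the knob. Then I push +x, then -y, then +x.

```bash
python3 -m creep '[[[0,0,-0.04,0,255],[0,0,-0.08,-0.1,255],[0,0,-0.11,-0.152,255],[0.027,-0.03,-0.11,-0.152,255],[0.054,-0.06,-0.11,-0.152,255],[0.081,-0.09,-0.11,-0.152,255],[0.108,-0.12,-0.11,-0.152,255],[0.135,-0.15,-0.11,-0.152,255],[0.162,-0.18,-0.11,-0.152,255],[0.189,-0.21,-0.11,-0.152,255]]]' 20
cat >> h.py <<'E'
c0=np.array([.5586,.0422]);a=np.radians(23.2);R=np.array([[np.cos(a),-np.sin(a)],[np.sin(a),np.cos(a)]])
def where():
    s=manip.read_state();print("t",s["time_s"],"mill xy mm",np.round((R.T@(s["tcp_pos"][:2]-c0))*1e3,1),"z",s["tcp_pos"][2],s["orientation"],"F mill",np.round(R.T@s["contact_force"][:2],1),s["contact_force"][2],"w",s["grip_width"])
def knob():
    # sphere: dark blob in top near expected height, iterate on tilt height
    T,_=manip.get_image("top");return T
E
python3 -c "from h import *;where()"
```

```text
time_s: 0.93
tcp_pos: [0.2875, -0.3523, 0.2972]
orientation: [-180.0, 0.0, 23.2]
contact_force: [1.4, -0.8, 0.2]
grip_width: 0.0309
gripper_force: 0.0
t 0.9333 mill xy mm [-404.6 -255.8] z 0.2971841732914988 [-1.79993900e+02  2.15207464e-02  2.32464245e+01] F mill [ 1.  -1.3] 0.2259341972872741 w 0.030881365178800975
```

```bash
python3 -m creep '[[[0.032,-0.025,0,0,255],[0.064,-0.05,0,0,255],[0.096,-0.075,0,0,255],[0.128,-0.1,0,0,255],[0.16,-0.125,0,0,255],[0.192,-0.15,0,0,255],[0.224,-0.178,0,0,255],[0.256,-0.205,0,0,255],[0.288,-0.23,0,0,255],[0.32,-0.256,0,0,255]]]'
python3 -m creep '[[[0,0,0.03,0,255],[0,0,0.06,0,255],[0,0,0.092,0,255],[0,0,0.092,0,255],[0,0,0.092,0,255]]]'
python3 - <<'E'
from h import *
where()
S,_=manip.get_image("scene");T,_=manip.get_image("top")
v=cv2.hconcat([cv2.resize(S[130:240,220:330],(400,400),interpolation=2),cv2.resize(T[185:295,220:330],(400,400),interpolation=2)]);cv2.imwrite("pics/d.png",v)
E
```

```text
time_s: 1.77
tcp_pos: [0.4805, 0.0093, 0.2975]
orientation: [180.0, -0.0, 23.2]
contact_force: [0.6, -1.2, 0.6]
grip_width: 0.0002
gripper_force: 0.0
time_s: 2.18
tcp_pos: [0.4794, 0.0074, 0.2051]
orientation: [-179.9, 0.1, 23.3]
contact_force: [0.4, -0.4, 1.5]
grip_width: 0.0004
gripper_force: 0.0
t 2.1833 mill xy mm [-86.5  -0.8] z 0.20513620398925142 [-1.79902710e+02  1.18796179e-01  2.32654515e+01] F mill [ 0.2 -0.5] 1.5378550081327762 w 0.0004243726184652497
```

View pics/d.png

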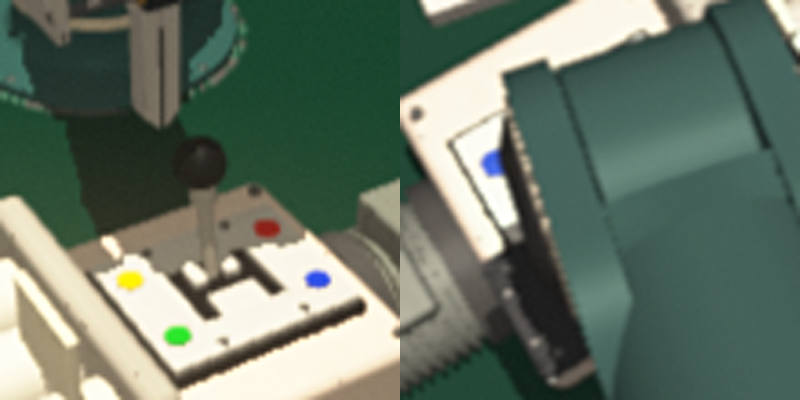

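The scene crop shows the closed fingers behind the knob, at (155,120) and (200,165) in the crop, clear and in line with mill x. The top view is blocked by the arm. Now I push out of park.

```bash
python3 -m creep '[[[0.012,0,0,0,255],[0.022,0,0,0,255],[0.030,0,0,0,255],[0.037,0,0,0,255],[0.044,0,0,0,255],[0.050,0,0,0,255],[0.055,0,0,0,255],[0.059,0,0,0,255],[0.062,0,0,0,255],[0.062,0,0,0,255]]]'
cat >> h.py <<'E'
def tilt(box,out=None):
    S,_=manip.get_image("scene")
    k,s=dark(S,box);z=.222
    for _ in range(8):
        p=plane("scene",*k,z);q=R.T@(p[:2]-c0);z=.07+np.sqrt(.155**2-q@q)
    print("px",k,s,"knob mill mm",np.round(q*1e3,1),"z",z,"tilts~",np.round(np.arcsin(q/.155),3))
    if out: cv2.imwrite(out,cv2.resize(S[130:240,220:330],(500,500),interpolation=2))
E
python3 -c "
from h import *
where();tilt((262,155,305,205),'pics/e.png')"
```

```text
time_s: 3.12
tcp_pos: [0.5376, 0.0322, 0.2053]
orientation: [-180.0, -0.0, 23.3]
contact_force: [-0.4, -0.5, 0.4]
grip_width: 0.0003
gripper_force: 0.2
t 3.1167 mill xy mm [-23.3  -0.9] z 0.20532541135097315 [-1.79978893e+02 -1.87663943e-02  2.32686118e+01] F mill [-0.6 -0.3] 0.3877494026014044 w 0.00028431299106523275
px [265.66793893 172.62977099] [  0   0  12  34 262] knob mill mm [-60.5  -7.1] z 0.21254489116666586 tilts~ [-0.401 -0.046]
```

View pics/e.png

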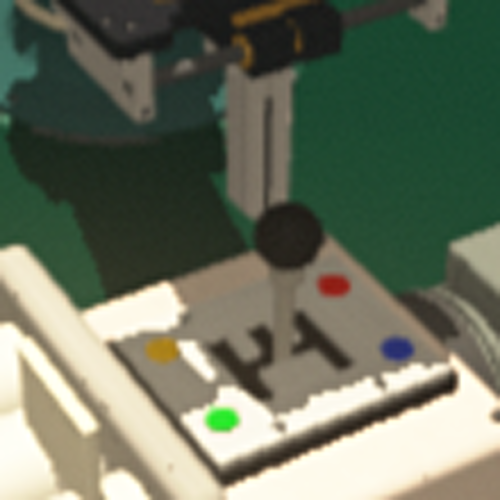

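The knob is now at crop (289,236), which is pixel (283.6,181.9), with its stick foot in the cross channel. I'll compute the tilt from that and tighten the detector.

```bash
cat >> h.py <<'E'
def dark(p,box,t=75):
    x0,y0,x1,y1=box;q=p[y0:y1,x0:x1].astype(int);m=((q.max(2)<t)&(np.ptp(q,axis=2)<14)).astype(np.uint8)
    m=cv2.morphologyEx(m,cv2.MORPH_OPEN,cv2.getStructuringElement(2,(9,9)))
    n,l,s,ce=cv2.connectedComponentsWithStats(m);i=1+np.argmax(s[1:,4]);return ce[i]+[x0,y0],s[i]
E
python3 -c "
from h import *
tilt((268,168,305,200))
k=np.array([283.6,181.9]);z=.225
p=plane('scene',*k,z);print(R.T@(p[:2]-c0)*1e3)"
```

```text
px [282.94936709 181.24050633] [  8   7  15  14 158] knob mill mm [1.3 1.7] z 0.2249854613456136 tilts~ [0.009 0.011]
[4.08858378 1.64404406]
```

Knob is centred in the cross channel (tilts about 0.01, 0.01). Next I go around to the motor side.

```bash
python3 -m creep '[[[-0.027,0,0,0,255],[-0.027,-0.026,0,0,255],[-0.027,-0.052,0,0,255],[-0.027,-0.052,0,0,255],[0,-0.052,0,0,255],[0.026,-0.052,0,0,255],[0.026,-0.052,0,0,255],[0.026,-0.042,0,0,255],[0.026,-0.034,0,0,255],[0.026,-0.034,0,0,255]]]'
python3 -c "
from h import *
where();tilt((268,168,305,200),'pics/f.png')"
```

```text
time_s: 4.05
tcp_pos: [0.5479, 0.0705, 0.2052]
orientation: [180.0, 0.0, 23.1]
contact_force: [0.2, -0.7, 0.0]
grip_width: 0.0004
gripper_force: 0.0
t 4.05 mill xy mm [ 1.3 30.3] z 0.2052107931175789 [1.79960330e+02 2.45646635e-02 2.30941967e+01] F mill [-0.1 -0.7] 0.026819359698217984 w 0.0004288742358296118
px [283.14482759 180.79310345] [  8   7  15  13 145] knob mill mm [0.1 2.9] z 0.22497288361542794 tilts~ [0.001 0.019]
```

View pics/f.png

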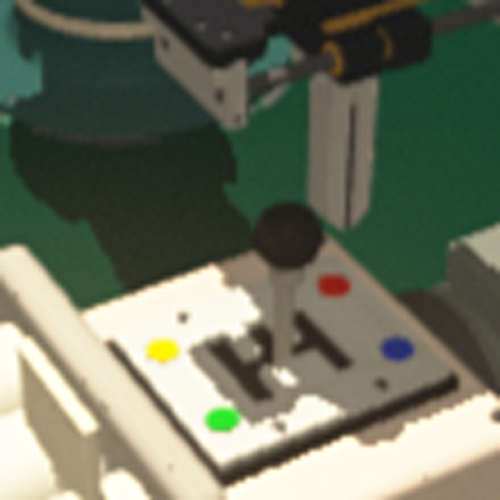

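The fingers stand at the motor side of the knob, finger tip (345,225) and knob (289,236) in the crop. Now I push to -y along the channel.

```bash
python3 -m creep '[[[0,0.006,0,0,255],[0,0.012,0,0,255],[0,0.018,0,0,255],[0,0.024,0,0,255],[0,0.030,0,0,255],[0,0.036,0,0,255],[0,0.041,0,0,255],[0,0.045,0,0,255],[0,0.048,0,0,255],[0,0.048,0,0,255]]]'
python3 -c "
from h import *
where();tilt((250,168,300,206),'pics/g.png')"
```

```text
time_s: 4.93
tcp_pos: [0.5667, 0.0285, 0.2053]
orientation: [-180.0, 0.0, 23.2]
contact_force: [-1.6, 1.9, 0.6]
grip_width: 0.0005
gripper_force: 0.9
t 4.9333 mill xy mm [  2.1 -15.8] z 0.2052600372260296 [-1.79997464e+02  4.31103542e-04  2.32107101e+01] F mill [-0.7  2.4] 0.5712029064053259 w 0.00048451491553492106
px [262.         169.45454545] [ 8  0  9  5 33] knob mill mm [-116.4   14. ] z 0.171422406412998 tilts~ [-0.849  0.09 ]
```

View pics/g.png

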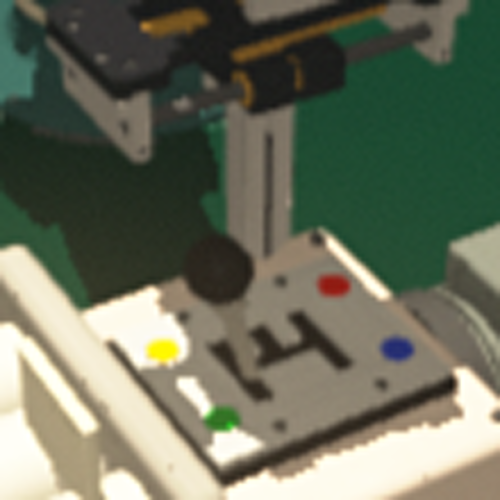

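The knob is at crop (218,268), and the stick foot is in the hopper-side slot line. There is no end-stop force yet, so I nudge a little further.

```bash
python3 -m creep '[[[0,0.002,0,0,255],[0,0.003,0,0,255],[0,0.003,0,0,255]]]'
python3 -c "
from h import *
where();tilt((255,178,284,206))
q=R.T@(plane('scene',268,189,.219)[:2]-c0);print(q)"
```

```text
time_s: 5.23
tcp_pos: [0.5677, 0.0264, 0.2053]
orientation: [-180.0, -0.0, 23.3]
contact_force: [-1.0, 3.0, -0.6]
grip_width: 0.0005
gripper_force: 1.0
t 5.2333 mill xy mm [  2.1 -18.1] z 0.20534565596074597 [-1.79993420e+02 -1.33674418e-03  2.32524412e+01] F mill [0.3 3.2] -0.6084392978579223 w 0.0005101501709535387Traceback (most recent call last):
  File "<string>", line 3, in <module>
    where();tilt((255,178,284,206))
            ~~~~^^^^^^^^^^^^^^^^^^^
  File "h.py", line 31, in tilt
    k,s=dark(S,box);z=.222
        ~~~~^^^^^^^
  File "h.py", line 39, in dark
    n,l,s,ce=cv2.connectedComponentsWithStats(m);i=1+np.argmax(s[1:,4]);return ce[i]+[x0,y0],s[i]
                                                     ~~~~~~~~~^^^^^^^^^
    return _wrapfunc(a, 'argmax', axis=axis, out=out, **kwds)
    return bound(*args, **kwds)
ValueError: attempt to get argmax of an empty sequence
```

Run:
```python
from h import *
q=R.T@(plane('scene',268,189,.219)[:2]-c0);print("before",q)
S,_=manip.get_image("scene");cv2.imwrite("pics/raw.png",S)
s=S[178:206,252:288].astype(int);m=((s[...,1]-s[...,2]<8)&(s.max(2)<80)).astype(np.uint8)
m=cv2.morphologyEx(m,cv2.MORPH_OPEN,cv2.getStructuringElement(2,(9,9)))
n,l,st,ce=cv2.connectedComponentsWithStats(m);print(st,ce+[252,178])
for k in ce[1:]+[252,178]: print(R.T@(plane('scene',*k,.2185)[:2]-c0)*1e3)
```

```text
before [ 0.00212107 -0.0368338 ]
[[  0   0  36  28 802]
 [  4   3  19  16 206]] [[270.49625935 192.24563591]
 [265.62135922 188.59708738]]
[ -2.2426296  -40.30619699]
```

The knob is at y about -40 mm (about -0.26 rad). I need about 6 mm more to reach the stop.

```bash
python3 -m creep '[[[0,0.002,0,0,255],[0,0.004,0,0,255],[0,0.005,0,0,255],[0,0.005,0,0,255]]]'
cat >> h.py <<'E'
def kn(box):
    S,_=manip.get_image("scene");x0,y0,x1,y1=box
    s=S[y0:y1,x0:x1].astype(int);m=((s[...,1]-s[...,2]<8)&(s.max(2)<80)).astype(np.uint8)
    m=cv2.morphologyEx(m,cv2.MORPH_OPEN,cv2.getStructuringElement(2,(9,9)))
    n,l,st,ce=cv2.connectedComponentsWithStats(m);print(st[1:].tolist())
    for k in ce[1:]+[x0,y0]:
        z=.22
        for _ in range(8): q=R.T@(plane('scene',*k,z)[:2]-c0);z=.07+np.sqrt(max(.155**2-q@q,0))
        print(k,np.round(q*1e3,1),"tilts",np.round(np.arctan2(q,z-.07),3))
    return S
E
python3 -c "
from h import *
where();kn((248,178,284,208))"
```

```text
time_s: 5.67
tcp_pos: [0.5698, 0.0215, 0.2053]
orientation: [-180.0, 0.0, 23.2]
contact_force: [-0.8, 1.8, 0.4]
grip_width: 0.0005
gripper_force: 1.0
t 5.6667 mill xy mm [  2.1 -23.4] z 0.20531694271992318 [-1.79997974e+02  3.84823398e-04  2.32275197e+01] F mill [-0.1  1.9] 0.3693453381156353 w 0.000532937999214931
[[0, 4, 25, 16, 251]]
[261.5059761  189.45816733] [ -5.7 -48.7] tilts [-0.039 -0.32 ]
```

```bash
python3 -m creep '[[[0,0.0015,0,0,255],[0,0.002,0,0,255],[0,0.002,0,0,255]]]'
python3 -c "
from h import *
where();S=kn((254,178,284,208));cv2.imwrite('pics/i.png',cv2.resize(S[150:230,230:310],(480,480),interpolation=2))"
```

```text
time_s: 5.97
tcp_pos: [0.5705, 0.0199, 0.2053]
orientation: [-180.0, 0.0, 23.2]
contact_force: [-0.4, 1.6, 0.7]
grip_width: 0.0004
gripper_force: 1.0
t 5.9667 mill xy mm [  2.1 -25.2] z 0.20530881303732523 [-1.79992751e+02  3.26774613e-03  2.32430388e+01] F mill [0.2 1.6] 0.6852199303255999 w 0.0004096227324965891
[[2, 5, 17, 16, 189]]
[264.01058201 190.22751323] [  0.5 -45.9] tilts [ 0.003 -0.3  ]
```

View pics/i.png

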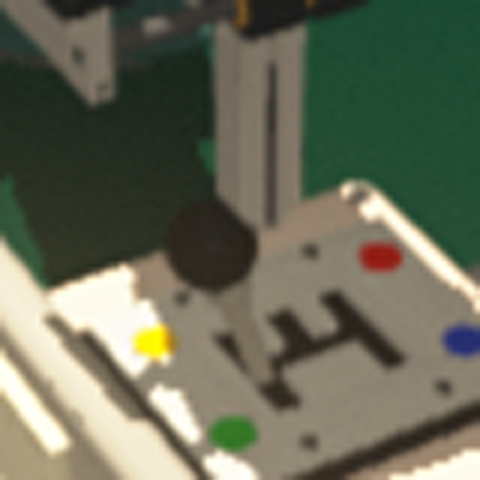

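The knob is at tilts (0.00, -0.30), and the stick is in line with the hopper-side slots. Now I go around behind it (-x side) at y = -46.

```bash
python3 -m creep '[[[0,-0.015,0,0,255],[0,-0.015,0,0,255],[-0.025,-0.015,0,0,255],[-0.05,-0.015,0,0,255],[-0.05,-0.015,0,0,255],[-0.05,0.021,0,0,255],[-0.05,0.021,0,0,255],[-0.035,0.021,0,0,255],[-0.035,0.021,0,0,255]]]'
python3 -c "
from h import *
where();S=kn((254,178,284,208))"
```

```text
time_s: 6.77
tcp_pos: [0.5478, -0.0125, 0.2054]
orientation: [-180.0, -0.0, 23.2]
contact_force: [-0.3, 0.8, 0.3]
grip_width: 0.0006
gripper_force: 0.0
t 6.7667 mill xy mm [-31.4 -46. ] z 0.2054223558460537 [-1.79991955e+02 -4.86605388e-02  2.32486782e+01] F mill [0.  0.8] 0.3443599043316932 w 0.0006434844636111824
[[3, 5, 16, 16, 186]]
[264.39247312 190.31182796] [  1.3 -45.4] tilts [ 0.009 -0.297]
```

```bash
python3 -m creep '[[[0.006,0,0,0,255],[0.012,0,0,0,255],[0.018,0,0,0,255],[0.024,0,0,0,255],[0.030,0,0,0,255],[0.036,0,0,0,255],[0.041,0,0,0,255],[0.045,0,0,0,255],[0.048,0,0,0,255],[0.048,0,0,0,255]]]'
python3 -c "
from h import *
where();S=kn((260,185,296,220));cv2.imwrite('pics/j.png',cv2.resize(S[150:230,230:310],(480,480),interpolation=2))"
```

```text
time_s: 7.65
tcp_pos: [0.5912, 0.0062, 0.2053]
orientation: [-180.0, -0.0, 23.3]
contact_force: [-0.5, 0.6, 0.7]
grip_width: 0.0003
gripper_force: 0.6
t 7.65 mill xy mm [ 15.7 -45.9] z 0.2052558041523755 [-1.79981427e+02 -1.81787980e-02  2.32706614e+01] F mill [-0.3  0.8] 0.659398324494029 w 0.0002967870187170566
[[6, 9, 15, 16, 194]]
[272.96391753 201.66494845] [ 38.3 -45.5] tilts [ 0.261 -0.308]
```

View pics/j.png

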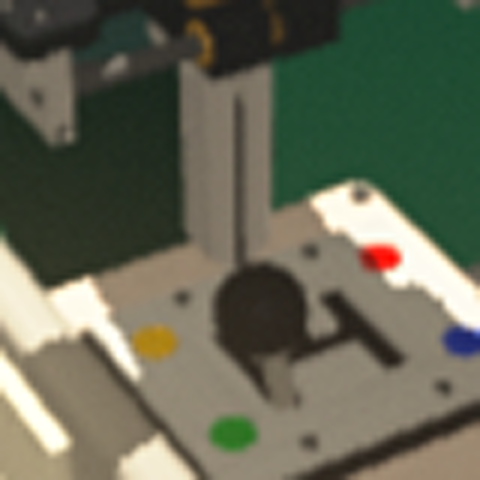

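The knob is at crop (262,308), leaning into the green slot at about 0.26 rad. I press on until the stop shows in the force.

```bash
python3 -m creep '[[[0.002,0,0,0,255],[0.004,0,0,0,255],[0.004,0,0,0,255]]]'
python3 -c "
from h import *
where();S=kn((260,185,296,220))"
```

```text
time_s: 7.95
tcp_pos: [0.5945, 0.0075, 0.2054]
orientation: [-180.0, -0.0, 23.2]
contact_force: [-2.4, -1.5, 0.0]
grip_width: 0.0007
gripper_force: 1.0
t 7.95 mill xy mm [ 19.4 -46.1] z 0.2054254223050156 [-1.79998916e+02 -7.68922843e-03  2.32479460e+01] F mill [-2.7 -0.4] 0.0055271785227777315 w 0.0006675069090771349
[[7, 10, 15, 16, 196]]
[273.83673469 202.4744898 ] [ 40.9 -44.9] tilts [ 0.279 -0.305]
```

```bash
python3 -m creep '[[[0.0015,0,0,0,255],[0.0025,0,0,0,255],[0.0025,0,0,0,255]]]'
python3 -c "
from h import *
where();S=kn((260,185,296,220))"
```

```text
time_s: 8.25
tcp_pos: [0.5962, 0.0081, 0.2051]
orientation: [-180.0, 0.1, 23.2]
contact_force: [-6.7, -1.6, 1.5]
grip_width: 0.0006
gripper_force: 3.1
t 8.25 mill xy mm [ 21.1 -46.2] z 0.20514709616047977 [-1.79995355e+02  8.30035607e-02  2.32386257e+01] F mill [-6.8  1.2] 1.4843337929185125 w 0.0005593478586931402
[[7, 10, 15, 17, 199]]
[273.95979899 202.84924623] [ 41.8 -45.1] tilts [ 0.286 -0.307]
```

The force has risen to 6.8 N with the knob barely moving, so the lever is at its stop. Now I retreat straight back, then up.

```bash
python3 -m creep '[[[-0.02,0,0,0,255],[-0.05,0,0,0,255],[-0.08,0,0,0,255],[-0.08,0,-0.04,0,255],[-0.1,0,-0.08,0,255],[-0.12,0,-0.1,0,255],[-0.12,0,-0.1,0,255],[-0.12,0,-0.1,0,255],[-0.12,0,-0.1,0,255]]]'
python3 -c "
from h import *
where();S=kn((260,185,296,220));cv2.imwrite('pics/k.png',S)"
```

```text
time_s: 9.05
tcp_pos: [0.4866, -0.0389, 0.3049]
orientation: [180.0, -0.0, 23.2]
contact_force: [0.8, -0.0, -0.9]
grip_width: 0.0002
gripper_force: 0.0
t 9.05 mill xy mm [-98.2 -46.2] z 0.30493242016537564 [ 1.79992821e+02 -5.55319714e-03  2.32389878e+01] F mill [ 0.7 -0.3] -0.8880530699585298 w 0.000185614908618984
[[7, 12, 15, 14, 155]]
[274.38709677 203.72258065] [ 43.9 -45.3] tilts [ 0.301 -0.31 ]
```

View pics/k.png

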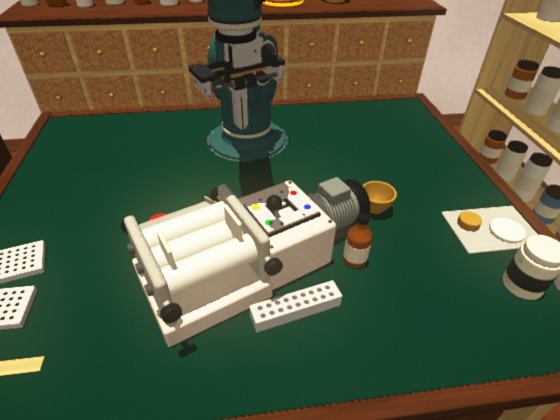

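The knob at (274,203) leans into the green slot, the hand is well clear, and the bottle, mortar, mould and jar stand where they were.

```bash
python3 -c "
from plant import manip
print(manip.job_done())"
```

```text
the job is handed in; nothing more can be done
None
```

The lever was pushed through the cross channel into the green slot and pressed to its stop (camera estimate about 0.28 rad shift, -0.30 rad select), the hand is clear, the loose items look unmoved, and the job was handed in at about 9 s; no verdict was returned.

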